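# Take the quarter-turn cap off the shut-off mist nozzle

### The job

The proofer's mist manifold has three capped nozzles, and one of them has been shut off for cleaning: its lever lies across its feed pipe, while the other two levers lie along theirs. Take the cap off that nozzle: nobody knows whether it has a left- or right-hand quarter-turn thread, so try gently both ways, turn it loose the way that gives, and lift it off to about 10 cm above where it sat. Finish while holding it there in the gripper, upright and still, and leave the other two caps and everything else on the bench as they are.

Things in the scene. Friction and masses are not known exactly. Their poses are not given: they have to be found in the camera images.
- manifold: Mist manifold, fixed: base plate 250 x 420 x 10 mm; origin on the bench under the middle nozzle. Its +y runs along the row of three upright nozzles (120 mm apart), its +x from each nozzle along its feed pipe to the header pipe 150 mm behind. A grey housing 75 mm square, 95 mm high (knob to 103) stands at x 150, y 215 mm. Only the wings of the caps reach higher.
- nozzle_1 (a point): Tip of nozzle 1 (fixed brass core hidden in cap_1, 76 mm above the bench). Left- or right-handed: cannot be seen, not told by the name. Turned the right way from its start, the cap moves freely, does not rise, and lifts straight off at 65 to 110 degrees (best 85); 28 mm of lift clears the tip. The wrong way it meets a firm stop within 12 degrees.
- nozzle_2 (a point): Tip of nozzle 2 (fixed brass core hidden in cap_2, 76 mm above the bench). Left- or right-handed: cannot be seen, not told by the name. Turned the right way from its start, the cap moves freely, does not rise, and lifts straight off at 65 to 110 degrees (best 85); 28 mm of lift clears the tip. The wrong way it meets a firm stop within 12 degrees.
- nozzle_3 (a point): Tip of nozzle 3 (fixed brass core hidden in cap_3, 76 mm above the bench). Left- or right-handed: cannot be seen, not told by the name. Turned the right way from its start, the cap moves freely, does not rise, and lifts straight off at 65 to 110 degrees (best 85); 28 mm of lift clears the tip. The wrong way it meets a firm stop within 12 degrees.
- cap_1_mid (a point): Centre (half-way up) of the loose white cap on nozzle 1, about 90 g, all alike: round skirt 46 mm across, 34 mm high; on top a grip wing 12 mm thick (cap x), 42 mm long (cap y), 26 mm high. 60 mm high in all; seated, underside 46, skirt top 80, wing top 106 mm above the bench. z is up the nozzle. At the start it is locked, wing roughly along the row.
- cap_2_mid (a point): Centre (half-way up) of the loose white cap on nozzle 2, about 90 g, all alike: round skirt 46 mm across, 34 mm high; on top a grip wing 12 mm thick (cap x), 42 mm long (cap y), 26 mm high. 60 mm high in all; seated, underside 46, skirt top 80, wing top 106 mm above the bench. z is up the nozzle. At the start it is locked, wing roughly along the row.
- cap_3_mid (a point): Centre (half-way up) of the loose white cap on nozzle 3, about 90 g, all alike: round skirt 46 mm across, 34 mm high; on top a grip wing 12 mm thick (cap x), 42 mm long (cap y), 26 mm high. 60 mm high in all; seated, underside 46, skirt top 80, wing top 106 mm above the bench. z is up the nozzle. At the start it is locked, wing roughly along the row.
- lever_1: Shut-off lever, fixed: flat black bar 18 mm wide, 68 mm from pivot to end, top 65 mm (bar 61) above the bench. Origin at its pivot, on the feed pipe 75 mm behind the nozzle it serves (its nearest nozzle; the numbers do not correspond). Its +x points along the bar: along the feed pipe = open, across the pipe = shut.
- lever_2: Shut-off lever, fixed: flat black bar 18 mm wide, 68 mm from pivot to end, top 65 mm (bar 61) above the bench. Origin at its pivot, on the feed pipe 75 mm behind the nozzle it serves (its nearest nozzle; the numbers do not correspond). Its +x points along the bar: along the feed pipe = open, across the pipe = shut.
- lever_3: Shut-off lever, fixed: flat black bar 18 mm wide, 68 mm from pivot to end, top 65 mm (bar 61) above the bench. Origin at its pivot, on the feed pipe 75 mm behind the nozzle it serves (its nearest nozzle; the numbers do not correspond). Its +x points along the bar: along the feed pipe = open, across the pipe = shut.
- gasket: Bystander: rubber ring, 30 mm across, 6 mm high, lying on the base plate between two nozzles; origin at its underside.
- spare_tip: Bystander: brass nozzle tip, 24 mm across, 24 mm high, standing on the base plate between two nozzles; origin at its underside.
- cup: Bystander: steel cup, 72 mm across, 70 mm high; origin at its underside.
- brush: Bystander: brush lying before the manifold.
- scraper: Bystander: dough scraper with wooden grip, 125 mm wide, lying before the manifold; origin at its underside.
- jar: Bystander: closed jar, 72 mm across, 100 mm high; origin at its underside.
- bowl: Bystander: steel bowl, 150 mm across, 60 mm high; origin at its underside.
Mind the look-alikes: they are no part of the job. What is shaped like the part that bears cap_2_mid but red is not meant. What is shaped like the part that bears cap_1_mid but green is not meant.

How it is judged:
By the outcome, as a careful person would: the job done as asked, in the order asked, and still so for the second after the job is handed in, while the arm keeps its last pose, push and grip.
It also fails if it takes over 43 s, if anything falls off the work surface, if the arm or the gripper's body presses on something with over 40 N, if the wrist force passes 120 N, or if a joint passes its speed limit or range.

### The arm

A 6-joint arm with a two-finger parallel gripper is mounted at the origin on the work surface. World frame = base frame: x ahead of the robot, y to its left, z up, the work surface at z = 0. Lengths are in m, angles in rad, forces in N, time in s.
With the tool pointing down it reaches from about 0.275 to 0.875 m from the base axis. Payload 12.5 kg.
Tool frame: the origin (TCP) lies on the centre line of the jaws, within the pads' length; the fingertips stand r.finger_overhang ahead of it and the grasp point (between the pads) lies 3 mm ahead of it (r.finger_overhang is the distance from the TCP to the fingertips, in m); z points along the fingers, y is the direction in which the jaws open and shut (so a half turn about z gives the same grasp; the last joint's range is limited). The gripper opens to 85 mm and grips with 20 to 120 N. Pads are 22 mm wide; open, the fingers measure 114 mm over their backs; the gripper's body (76 mm by 85 mm) begins 54 mm behind the grasp point. The pads swing forward as they close: fully open they stand 13 mm farther back than shut.
Start: joints at [1.205, 0.351, 1.652, -0, 1.139, -0.085], TCP at [0.152, 0.528, 0.253] pointing down, gripper open.
Joint ranges: [-2.75, 2.75], [-0.79, 2.1], [0.01, 2.65], [-1.57, 4.71], [0.07, 3.14], [-2.87, 2.87]. Speed limits (rad/s): [2.22, 2.22, 2.79, 3.14, 3.14, 3.14].

### API

Orientations are given as a unit quaternion [x, y, z, w].
In Python, from cell import r, optics gives the robot as it stands. The module is installed in compiled form; this text tells all that it offers. Calls block until the motion is done:
- r.move_to(position, orientation): joint-space move of the TCP to a pose.
- r.move_linear(position, rot=None, vel=0.15): straight line of the TCP; rot=None keeps the orientation; vel is the mean speed in m/s.
- r.set_joints(angles): joint-space move.
- r.set_gripper(opening, squeeze=None): opening from 0.0 (shut) to 1.0 (fully open); squeeze is the grip in N (None keeps the last); returns when the fingers have stopped.
- r.sleep(seconds).
- r.inverse_kinematics(position, orientation): joint angles nearest the present ones, or None.
- optics.get_image(name): name is "scene" or "top" or "wrist"; returns a dict with "pixels" (384x512x3 uint8, red, green, blue), "depth" (384x512 float32, m along the optical axis (not along the pixel's ray), 0 where there is no reading), "fx", "fy", "cx", "cy" (pixels), "camera_from_world" (4x4, takes a point from world to camera coordinates); the wrist camera has in their place "mount" (4x4, takes a point from camera to tool coordinates, whose origin is the TCP and whose axes are the flange's). Camera axes: x right, y down, z forward; pixel columns grow to the right and rows downward; lengths in m; the calibration is good to about 2 mm. The wrist camera is an equidistant fisheye: a pixel r from the principal point sees the ray r / f radians off the axis. A picture is of the moment at which its call begins: read the wrist's pose just before it.
A pose or a line that the arm cannot do raises r.PlanningError and nothing moves.
- r.hand_in(): hands the job in, once; it reports no verdict.
Readings, each from a call of its own:
- r.current_t(): time.
- r.current_q(): joint angles.
- r.current_qvel(): joint speeds.
- r.current_effort(): joint torques, N m.
- r.current_tool_pos(): TCP position.
- r.current_ee_rot(): TCP orientation.
- r.current_contact_force(): force on the tool from outside, world axes, zero at the start.
- r.current_torque(): the same for the moment, N m.
- r.current_opening(): opening from 0.0 (shut) to 1.0 (fully open).
Only numpy, scipy, OpenCV 4.12 (cv2) and the standard library are available. Lean on these libraries where they do the work, as an engineer would, in place of code of your own. Each camera call takes 0.05 s, during which the arm holds its last target.

## Working session

There is one attempt and no reset: what is moved stays moved. The work goes in short steps, each a Python script; the robot and the scene stay as the last script left them, time stands still between calls to the robot, and variables do not carry over. Pictures are saved under pics/ and viewed, and the job is handed in when it is done.

```bash
mkdir -p pics; ls
python3 - <<'E'
from cell import r, optics
import cv2,numpy as np,pickle
print(r.current_t(), r.finger_overhang, r.current_tool_pos(), r.current_ee_rot(), r.current_opening())
D={}
for n in ["scene","top"]:
    im=optics.get_image(n);D[n]=im
    cv2.imwrite(f"pics/{n}0.png",im["pixels"][:,:,::-1]); print(n,im["fx"],im["fy"],im["cx"],im["cy"],im["camera_from_world"])
pickle.dump(D,open("d0.pkl","wb")); print(r.current_t())
E
```

```text
pics
0.0 0.022 [0.15229302 0.52819206 0.25276176] [ 1.39957857e-01  9.90157299e-01 -5.51993827e-04 -1.28896091e-04] 1.0008257709798194
scene 403.0579812794767 403.0579812794767 256.3743836860364 197.2789328264138 [[ 0.86243323  0.50613102  0.00634858 -0.4809556 ]
 [ 0.403755   -0.6803148  -0.61168102 -0.16465825]
 [-0.3052717   0.53009731 -0.79107903  1.4118994 ]
 [ 0.          0.          0.          1.        ]]
top 430.6437499759467 430.6437499759467 253.7410831812854 192.49476592429173 [[-0.00597711 -0.99932095 -0.036358    0.06566163]
 [-0.99037342  0.01094397 -0.13798809  0.55378531]
 [ 0.13829229  0.03518323 -0.98976633  1.01953079]
 [ 0.          0.          0.          1.        ]]
0.1
```

View pics/scene0.png

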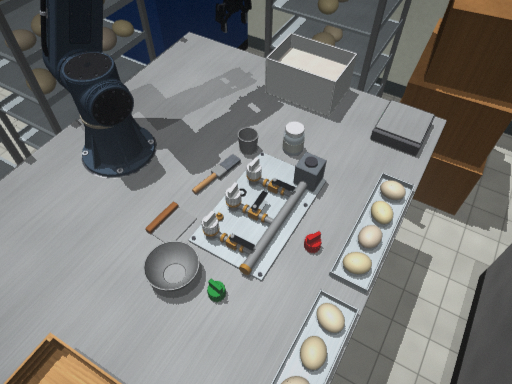

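View pics/top0.png

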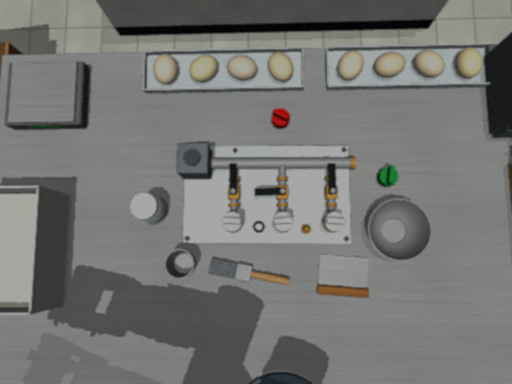

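The scene view shows the caps at (211,225), (234,196) and (254,168). The top view shows them at (232,221), (283,221) and (334,221). The levers are at (233,180) and (332,180) along their pipes, and (268,191) across its pipe.

Candidates for the cap: the three white caps at those top-view pixels, the red look-alike (281,118) and the green look-alike (388,176). I choose the white middle cap at (283,221). Next I'll check it in a close crop and measure.

Run:
```python
import cv2,numpy as np,pickle
D=pickle.load(open("d0.pkl","rb"))
t=D["top"]["pixels"][130:260,170:370,::-1]; s=D["scene"]["pixels"][140:280,180:330,::-1]
cv2.imwrite("pics/c1.png",cv2.resize(t,None,fx=4,fy=4,interpolation=cv2.INTER_CUBIC))
cv2.imwrite("pics/c2.png",cv2.resize(s,None,fx=4,fy=4,interpolation=cv2.INTER_CUBIC))
```

```text
(no output)
```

View pics/c1.png

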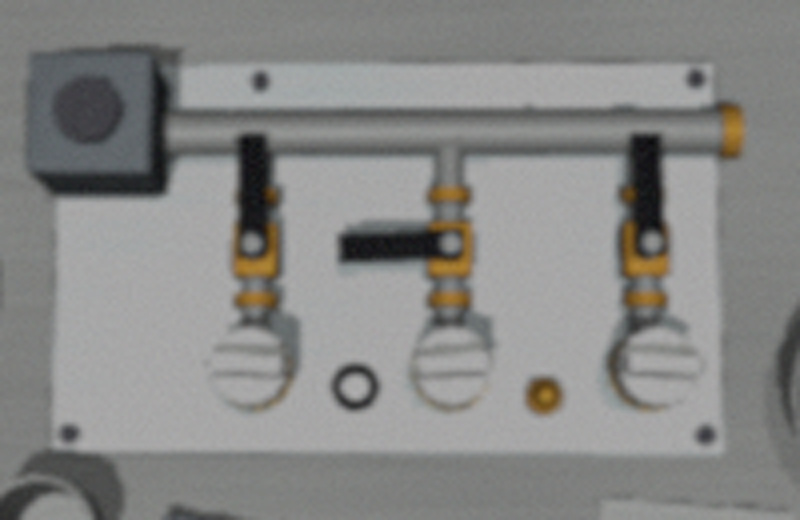

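View pics/c2.png

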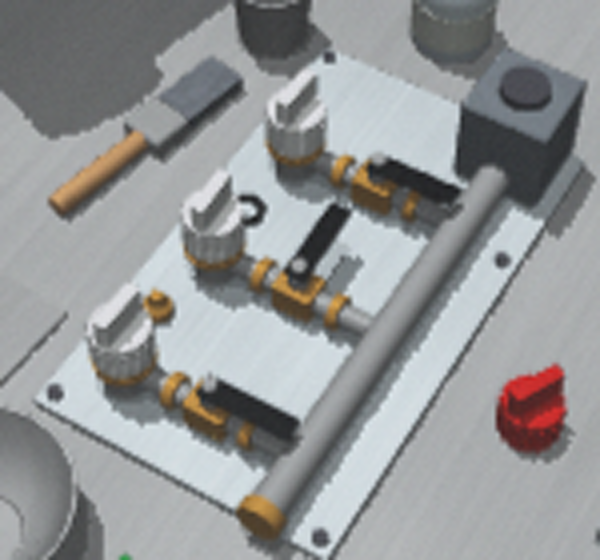

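Both views confirm it: the middle nozzle's lever (crop 1: bar from (340,247) to pivot (450,243)) lies across the pipe and the other two lie along theirs. I'll measure the middle wing from depth in both views, then with the wrist camera.

```bash
cat > h.py <<'E'
import numpy as np,cv2
def pts(im):
    d=im["depth"];v,u=np.indices(d.shape)
    P=np.stack([(u-im["cx"])/im["fx"]*d,(v-im["cy"])/im["fy"]*d,d],-1)
    T=np.linalg.inv(im["camera_from_world"]); W=P@T[:3,:3].T+T[:3,3]; W[d==0]=np.nan
    return W
def ray(im,u,v):
    T=np.linalg.inv(im["camera_from_world"]); d=T[:3,:3]@np.array([(u-im["cx"])/im["fx"],(v-im["cy"])/im["fy"],1]); return T[:3,3],d/np.linalg.norm(d)
def tri(rays):
    A=np.zeros((3,3));b=np.zeros(3)
    for o,d in rays:
        M=np.eye(3)-np.outer(d,d);A+=M;b+=M@o
    x=np.linalg.solve(A,b); return x,[np.linalg.norm((np.eye(3)-np.outer(d,d))@(x-o)) for o,d in rays]
def seg(W,hint,rad=.035,zlo=.094,zhi=.115):
    m=(np.hypot(W[...,0]-hint[0],W[...,1]-hint[1])<rad)&(W[...,2]>zlo)&(W[...,2]<zhi)
    p=W[m]; c=p.mean(0); (_,_,_)=(0,0,0); a=cv2.minAreaRect(p[:,:2].astype(np.float32)*1000)
    w,V=np.linalg.eigh(np.cov(p[:,:2].T)); ax=V[:,1]; return m,c,len(p),a,np.degrees(np.arctan2(ax[1],ax[0]))
E
python3 - <<'E'
import pickle;from h import *
D=pickle.load(open("d0.pkl","rb"))
W={n:pts(D[n]) for n in D}
h={k:W["top"][221,u] for k,u in (("L",232),("M",283),("R",334))}
# fixed-plane ray hint as well
cs={}
for k in h:
    print(k,h[k].round(3))
    for n in W:
        m,c,N,a,ang=seg(W[n],h[k]); print(' ',n,c.round(4),N,[np.round(x,1) for x in a],ang.round(1), 'z',np.nanpercentile(W[n][m][:,2],[5,50,95]).round(4), 'px',np.argwhere(m).mean(0)[::-1].round(1))
        cs[k,n]=np.argwhere(m).mean(0)[::-1]
for p in ((233,190.7),(282.5,190.8),(332.5,190.5),(268,191),(259,226.5),(306,229)): print(p,W["top"][int(p[1]),int(p[0])].round(4))
E
```

```text
L [0.48  0.109 0.104]
  scene [0.4831 0.1084 0.104 ] 60 [array([482.9, 109.5]), array([42.3, 13.1]), np.float64(84.3)] 84.7 z [0.0971 0.1049 0.1082] px [253.5 162.5]
  top [0.4813 0.1121 0.1041] 99 [array([481.4, 112.4]), array([39.4, 11.7]), np.float64(89.1)] 85.9 z [0.1005 0.1043 0.1074] px [230.6 220.4]
M [ 0.479 -0.008  0.107]
  scene [ 0.4826 -0.0114  0.1035] 73 [array([481.6,  -9.2]), array([42.5, 13.2]), np.float64(88.9)] 91.3 z [0.0955 0.1045 0.1094] px [232.4 188.6]
  top [ 0.4802 -0.007   0.1041] 104 [array([480.1,  -7.8]), array([41.1, 12. ]), np.float64(89.4)] 91.6 z [0.1009 0.1044 0.1072] px [282.7 220.5]
R [ 0.478 -0.123  0.105]
  scene [ 0.481  -0.1313  0.1037] 82 [array([ 479.8, -129.6]), array([41.9, 13.4]), np.float64(86.1)] 87.0 z [0.0953 0.1044 0.1092] px [208.6 217.4]
  top [ 0.4791 -0.1263  0.1038] 104 [array([ 479.2, -126.3]), array([40.8, 11.8]), np.float64(89.3)] 87.0 z [0.0989 0.1041 0.1073] px [335.3 220.5]
(233, 190.7) [0.5571 0.1098 0.0672]
(282.5, 190.8) [ 0.5562 -0.0078  0.0638]
(332.5, 190.5) [ 0.5552 -0.1273  0.0615]
(268, 191) [0.5546 0.0258 0.061 ]
(259, 226.5) [0.4737 0.0493 0.01  ]
(306, 229) [ 0.4641 -0.0656  0.0329]
```

The depth centres from the two views agree to about 3 mm: middle wing at (0.481,-0.008), top about 0.106, wing 42 x 12 mm with its axis at about 91°, row spacing about 119 mm. Now the IK options for the grasp with room for ±90° of turn.

```bash
cat >> h.py <<'E'
from scipy.spatial.transform import Rotation as R
def quat(yaw_deg):  # tool z down, tool y axis at world angle yaw_deg
    a=np.radians(yaw_deg); y=np.array([np.cos(a),np.sin(a),0]); z=np.array([0,0,-1.]); x=np.cross(y,z)
    return R.from_matrix(np.stack([x,y,z],1)).as_quat()
E
python3 - <<'E'
from cell import r,optics;from h import *
for b in (1.4,181.4):
  for d in (-110,-90,0,90,110):
    for z in (.105,.25):
      q=r.inverse_kinematics([.481,-.008,z],quat(b+d)); print(b,d,z,None if q is None else np.round(q,2))
E
```

```text
1.4 -110 0.105 [-0.11  0.45  1.95 -0.    0.74  1.78]
1.4 -110 0.25 [-0.11  0.23  1.83 -0.    1.09  1.78]
1.4 -90 0.105 [-0.11  0.45  1.95 -0.    0.74  1.43]
1.4 -90 0.25 [-0.11  0.23  1.83 -0.    1.09  1.43]
1.4 0 0.105 [-0.11  0.45  1.95 -0.    0.74 -0.14]
1.4 0 0.25 [-0.11  0.23  1.83 -0.    1.09 -0.14]
1.4 90 0.105 [-0.11  0.45  1.95 -0.    0.74 -1.71]
1.4 90 0.25 [-0.11  0.23  1.83 -0.    1.09 -1.71]
1.4 110 0.105 [-0.11  0.45  1.95 -0.    0.74 -2.06]
1.4 110 0.25 [-0.11  0.23  1.83 -0.    1.09 -2.06]
181.4 -110 0.105 [-0.11  0.45  1.95 -0.    0.74 -1.36]
181.4 -110 0.25 [-0.11  0.23  1.83 -0.    1.09 -1.36]
181.4 -90 0.105 [-0.11  0.45  1.95 -0.    0.74 -1.71]
181.4 -90 0.25 [-0.11  0.23  1.83 -0.    1.09 -1.71]
181.4 0 0.105 None
181.4 0 0.25 None
181.4 90 0.105 [-0.11  0.45  1.95 -0.    0.74  1.43]
181.4 90 0.25 [-0.11  0.23  1.83 -0.    1.09  1.43]
181.4 110 0.105 [-0.11  0.45  1.95 -0.    0.74  1.08]
181.4 110 0.25 [-0.11  0.23  1.83 -0.    1.09  1.08]
```

The base yaw of 1.4° leaves room both ways. I'll move above the cap and look with the wrist camera from two places.

Run:
```python
from cell import r,optics;from h import *;import pickle
L=[]
for i,p in enumerate(([.450,-.03,.25],[.481,-.008,.20])):
    if i==0: r.move_to(p,quat(1.4))
    else:
        r.move_linear(p,vel=.2)
    pose=(r.current_tool_pos(),r.current_ee_rot()); im=optics.get_image("wrist"); L.append((pose,im))
    cv2.imwrite(f"pics/w{i}.png",im["pixels"][:,:,::-1]); print(pose,r.current_t())
print({k:v for k,v in im.items() if k not in("pixels","depth")})
print(r.current_contact_force(),r.current_torque())
pickle.dump(L,open("w.pkl","wb"))
cv2.imwrite("pics/w01.png",np.hstack([cv2.resize(l[1]["pixels"][:,:,::-1],(400,300)) for l in L]))
```

```text
(array([ 0.45009724, -0.02947929,  0.24999983]), array([ 6.98030156e-01,  7.16068363e-01,  2.36001789e-05, -1.97421975e-05])) 2.4083
(array([ 0.48077989, -0.00780148,  0.20010275]), array([ 6.98014198e-01,  7.16083744e-01, -3.54115116e-04, -3.53364149e-04])) 2.925
{'fx': 297.3186396354542, 'fy': 297.3186396354542, 'cx': 250.3952912775339, 'cy': 188.33050661534605, 'mount': array([[ 7.78479769e-04, -9.59470380e-01, -2.81808416e-01,
         7.15367393e-02],
       [ 9.99999111e-01,  1.05188819e-03, -8.18912669e-04,
         9.38241576e-04],
       [ 1.08215339e-03, -2.81807528e-01,  9.59470347e-01,
        -1.21371013e-01],
       [ 0.00000000e+00,  0.00000000e+00,  0.00000000e+00,
         1.00000000e+00]])}
[0.24794812 0.69375542 0.02211848] [-0.02957794 -0.05602153 -0.02328993]
```

View pics/w0.png

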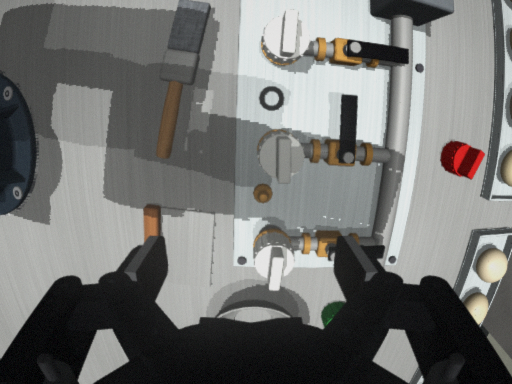

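View pics/w1.png

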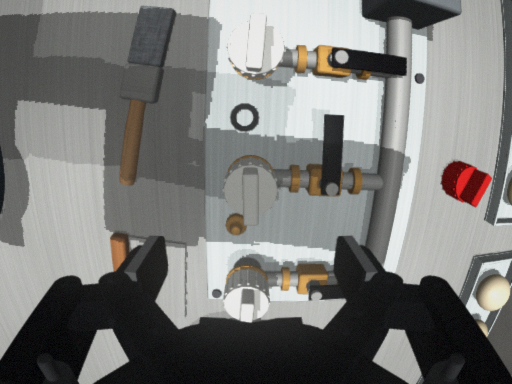

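Both wrist views show the middle cap's wing, at about (283,160) in w0 and (250,196) in w1, with its lever across the pipe. I'll measure it by depth and by triangulating.

```bash
cat >> h.py <<'E'
def wrays(pose,im):
    v,u=np.indices(im["depth"].shape); x=(u-im["cx"]);y=(v-im["cy"]);rr=np.hypot(x,y)+1e-9; th=rr/im["fx"]
    d=np.stack([np.sin(th)*x/rr,np.sin(th)*y/rr,np.cos(th)],-1)
    T=np.eye(4);T[:3,:3]=R.from_quat(pose[1]).as_matrix();T[:3,3]=pose[0]; T=T@im["mount"]
    return T[:3,3],d@T[:3,:3].T,d[...,2]
def wpts(pose,im):
    o,d,cz=wrays(pose,im); s=im["depth"]/cz; W=o+d*s[...,None]; W[im["depth"]==0]=np.nan; return W
E
python3 - <<'E'
import pickle;from h import *
L=pickle.load(open("w.pkl","rb")); rays=[]
for pose,im in L:
    W=wpts(pose,im); m,c,N,a,ang=seg(W,(.481,-.008),.03,.100,.112)
    t=m
    pc=np.array(cv2.minAreaRect(np.argwhere(t)[:,::-1].astype(np.float32))[0])
    print(c.round(4),N,a,ang,np.nanpercentile(W[t][:,2],[5,50,95]).round(4),pc)
    o,d,_=wrays(pose,im); u,v=pc.round().astype(int); rays.append((o,d[v,u]/np.linalg.norm(d[v,u])))
    for k,hh in (("L",(.482,.111)),("R",(.479,-.127))):
        _,c2,n2,a2,g2=seg(W,hh,.03,.1,.112); print(' ',k,c2.round(4),n2,a2[0],a2[1],g2)
print(tri(rays))
D=pickle.load(open("d0.pkl","rb"))
print(tri(rays+[ray(D["top"],282.7,220.5)]))
E
```

```text
[ 0.4809 -0.0088  0.1064] 590 ((481.5303955078125, -8.993328094482422), (12.368486404418945, 41.942813873291016), 1.5864744186401367) 92.88464118804687 [0.1045 0.1066 0.1079] [284.25622559 160.52043152]
  L [0.4817 0.1095 0.1062] 610 (482.26715087890625, 110.48664855957031) (42.347503662109375, 12.822965621948242) 86.57312998740373
  R [ 0.4796 -0.1265  0.1062] 428 (480.0157470703125, -128.3481903076172) (42.567176818847656, 12.588295936584473) 86.56242544510215
[ 0.4814 -0.0083  0.1065] 820 ((481.67864990234375, -9.214536666870117), (11.877756118774414, 42.17781448364258), 1.1701407432556152) 92.3308042207684 [0.1048 0.1067 0.1078] [250.5 198.5]
  L [0.4822 0.1098 0.1065] 928 (482.29901123046875, 110.47711944580078) (42.26689910888672, 12.260908126831055) 86.73462835966048
  R [ 0.481  -0.1165  0.1059] 287 (480.619140625, -119.27163696289062) (24.086530685424805, 12.635051727294922) 89.55430921088458
(array([ 0.48155042, -0.01036924,  0.09752977]), [np.float64(0.0005011952205912521), np.float64(0.0005011952205912569)])
(array([ 0.48060672, -0.0076521 ,  0.10668006]), [np.float64(0.0012828062744486277), np.float64(0.0008045190021811992), np.float64(0.0009820130745067724)])
```

The cap centre is at (0.4814,-0.0090), top at 0.1065, wing axis about 92°. It matches the midpoint of the outer two caps, (0.4811,-0.0089). Before descending I'll check how far the fingertips swing near closure.

Run:
```python
from cell import r,optics;from h import *
for o in (0.17,0.45):
    t0=r.current_t(); r.set_gripper(o,squeeze=40)
    pose=(r.current_tool_pos(),r.current_ee_rot()); im=optics.get_image("wrist")
    W=wpts(pose,im); Tl=(W-pose[0])@R.from_quat(pose[1]).as_matrix()
    m=(im["depth"]>0)&(np.abs(Tl[...,1])<.07)&(np.abs(Tl[...,0])<.014)&(Tl[...,2]<.06)&(Tl[...,2]>-.06)
    print(o,r.current_opening(),r.current_t()-t0,m.sum(),np.percentile(Tl[m][:,2],[90,98,99.5,100]).round(4))
    tip=m&(Tl[...,2]>.005); print(np.percentile(np.abs(Tl[tip][:,1]),[1,10,50,99]).round(4), np.percentile(Tl[tip][:,0],[1,99]).round(4))
    cv2.imwrite(f"pics/g{int(o*100)}.png",im["pixels"][:,:,::-1])
```

```text
0.17 0.16862931533742073 0.7250000000000001 17236 [-0.0128  0.0096  0.0146  0.0189]
[0.0064 0.0067 0.0118 0.021 ] [-0.0092  0.0117]
0.45 0.45051436792242094 0.4083000000000001 16797 [-0.0077  0.0105  0.0153  0.0204]
[0.0181 0.0182 0.0202 0.0329] [-0.0105  0.0116]
```

View pics/g17.png

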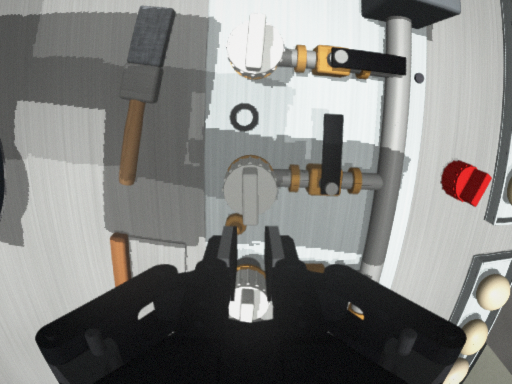

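With the jaws nearly shut the fingertips stand about 20 mm ahead of the TCP (pads at y = ±6.5 mm), which fits the given 22 mm. I'll descend so the tips end at about 84 mm, then grip.

Run:
```python
from cell import r,optics;from h import *
r.move_linear([.4814,-.009,.14],rot=quat(2),vel=.15)
f0=r.current_contact_force();t0=r.current_torque();print(f0.round(2),t0.round(3))
r.move_linear([.4814,-.009,.106],vel=.07)
print('down',(r.current_contact_force()-f0).round(2),r.current_tool_pos().round(4))
r.set_gripper(0.0,squeeze=40)
print('grip',(r.current_contact_force()-f0).round(2),(r.current_torque()-t0).round(3),r.current_opening(),r.current_tool_pos().round(4),r.current_t())
im=optics.get_image("wrist");cv2.imwrite("pics/w3.png",im["pixels"][:,:,::-1])
```

```text
[-0.06 -0.37  0.85] [ 0.037 -0.035 -0.015]
down [ 0.2   0.74 -0.47] [ 0.4815 -0.009   0.1061]
grip [-0.35  0.8   3.6 ] [-0.049  0.131  0.03 ] 0.13073853513292466 [ 0.4817 -0.009   0.1064] 5.5917
```

View pics/w3.png

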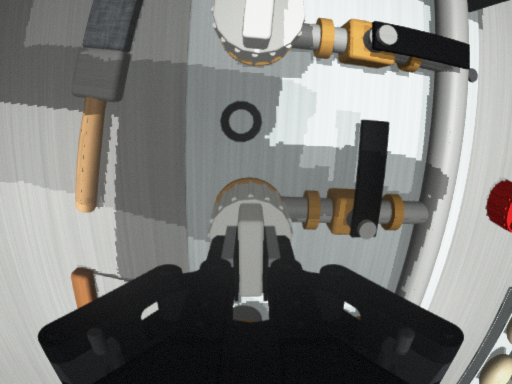

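The wing is gripped (opening about 11 mm, only 3.6 N vertical). Now I'll test each direction gently in small steps, watching the moment.

Run:
```python
from cell import r;from h import *
q0=r.current_q().copy(); tz0=r.current_torque()[2]; print(q0.round(4),tz0)
np.save("q0.npy",q0)
for s in (1,-1):
    hit=False
    for d in range(2,19,2):
        q=q0.copy(); q[5]-=s*np.radians(d); r.set_joints(q); 
        tz=r.current_torque()[2]-tz0; act=-np.degrees(r.current_q()[5]-q0[5])
        print(s*d,round(act,2),round(tz,3),r.current_contact_force().round(1),round(r.current_t(),2))
        if abs(tz)>0.5: hit=True;break
    if not hit: print("free",s); break
    r.set_joints(q0)
```

```text
[-0.1154  0.4484  1.9449 -0.      0.7476 -0.1503] -0.03560477526623605
2 1.96 0.093 [-0.3 -0.1  1.7] 5.89
4 3.93 0.11 [0.3 0.7 1.4] 6.14
6 5.92 -0.0 [ 0.6 -0.1  2.3] 6.39
8 7.92 0.051 [0.3 1.  2.2] 6.64
10 9.92 0.044 [ 0.1 -0.8  1.5] 6.89
12 11.92 0.053 [0.9 0.2 1.5] 7.14
14 13.92 0.071 [0.4 0.4 2. ] 7.39
16 15.92 0.051 [ 0.1 -0.5  2.4] 7.64
18 17.92 0.049 [ 0.8 -0.2  1.6] 7.89
free 1
```

It turns freely counter-clockwise for 18°. To honour "both ways" and confirm, I'll go back and feel for the stop the other way in 1° steps, then turn on to about 85°.

Run:
```python
from cell import r,optics;from h import *
q0=np.load("q0.npy")
r.set_joints(q0); print(round(r.current_torque()[2],3), r.current_contact_force().round(1))
for d in range(1,15):
    q=q0.copy(); q[5]+=np.radians(d); r.set_joints(q); tz=r.current_torque()[2]
    print(-d,round(np.degrees(q0[5]-r.current_q()[5]),2),round(tz,3))
    if abs(tz)>0.35: print("stop");break
for d in (0,30,60,85):
    q=q0.copy(); q[5]-=np.radians(d); r.set_joints(q); print(d,round(r.current_torque()[2],3),r.current_contact_force().round(1),r.current_opening(),round(r.current_t(),2))
im=optics.get_image("wrist");cv2.imwrite("pics/w4.png",im["pixels"][:,:,::-1])
im=optics.get_image("scene");cv2.imwrite("pics/s4.png",cv2.resize(im["pixels"][120:280,160:340,::-1],None,fx=4,fy=4,interpolation=cv2.INTER_CUBIC))
```

```text
-0.064 [ 0.4 -0.8  2.8]
-1 -0.91 -0.003
-2 -1.97 -0.071
-3 -2.99 -0.045
-4 -3.99 0.011
-5 -4.99 0.009
-6 -5.99 -0.025
-7 -6.99 -0.007
-8 -7.99 0.007
-9 -8.99 -0.041
-10 -9.99 0.028
-11 -10.99 0.053
-12 -11.99 0.085
-13 -13.02 0.068
-14 -14.02 0.157
0 0.004 [ 0.  -0.1  3. ] 0.13090803176363866 12.13
30 -0.012 [0.7 1.7 3.7] 0.1281703964237812 12.7
60 0.015 [1.1 0.1 3.1] 0.12841295965159807 13.27
85 -0.035 [0.3 1.2 3.1] 0.13018009787499496 13.77
```

No clear stop was felt clockwise, only a small rise to 0.16 N m. I need to see whether the cap actually turned.

View pics/w4.png

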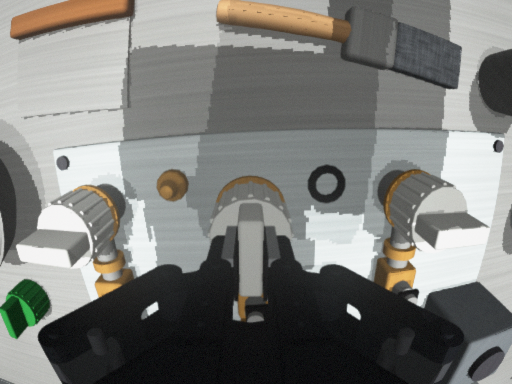

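View pics/s4.png

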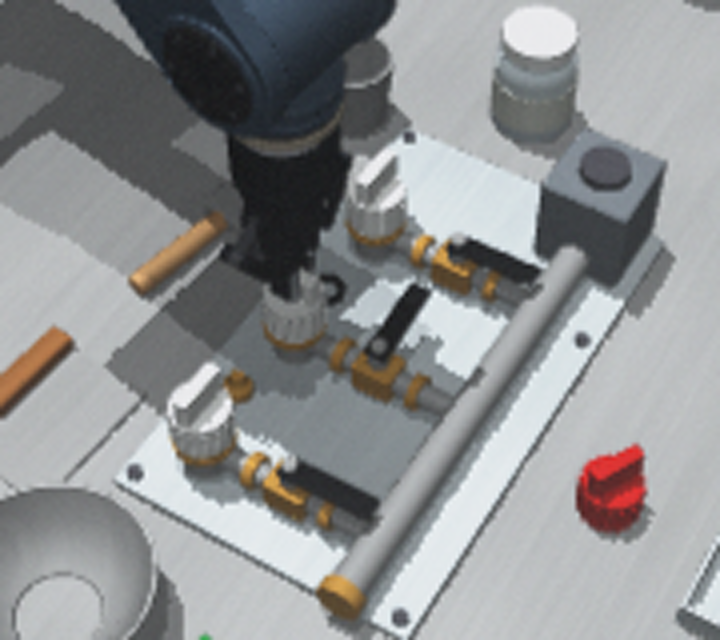

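The cap turned with the gripper: its wing at (248,250) now lies along the pipe, 85° on and with no resistance. I'll lift gently, checking the force.

Run:
```python
from cell import r;from h import *
p0=r.current_tool_pos().copy();f0=r.current_contact_force(); ok=True; print(p0)
np.save("p0.npy",p0)
for dz in (.002,.004,.008,.014,.022,.030,.040):
    r.move_linear([p0[0],p0[1],p0[2]+dz],vel=.05)
    f=r.current_contact_force()-f0; print(dz,f.round(2),r.current_opening().__round__(4),round(r.current_t(),2))
    if abs(f[2])>10: ok=False;print("STOP");break
if ok:
    r.move_linear([p0[0],p0[1],p0[2]+.1],vel=.1); print(r.current_tool_pos(),r.current_contact_force()-f0,r.current_opening())
from cell import optics;import pickle
D={}
for n in ("top","scene"):
    D[n]=optics.get_image(n)
pose=(r.current_tool_pos(),r.current_ee_rot());D["wrist"]=optics.get_image("wrist");D["pose"]=pose;pickle.dump(D,open("d5.pkl","wb"))
cv2.imwrite("pics/s5.png",cv2.resize(D["scene"]["pixels"][90:280,150:350,::-1],None,fx=3,fy=3,interpolation=cv2.INTER_CUBIC))
cv2.imwrite("pics/w5.png",D["wrist"]["pixels"][:,:,::-1]);cv2.imwrite("pics/t5.png",D["top"]["pixels"][:,:,::-1])
print(r.current_t())
```

```text
[ 0.48160033 -0.00901895  0.10640179]
0.002 [ 0.11 -0.07 -6.27] 0.1318 14.12
0.004 [ 0.88  0.11 -4.33] 0.131 14.37
0.008 [-0.19  0.38 -5.43] 0.132 14.62
0.014 [-0.77  0.07 -5.77] 0.1293 14.88
0.022 [-0.09  0.84 -5.68] 0.1267 15.19
0.03 [-0.3  -0.56 -6.08] 0.1309 15.5
0.04 [ 0.13  0.52 -5.73] 0.1342 15.85
[ 0.48130878 -0.00899579  0.20590044] [-0.3569784  -0.0758445  -6.01252532] 0.12825461904984578
16.75
```

View pics/s5.png

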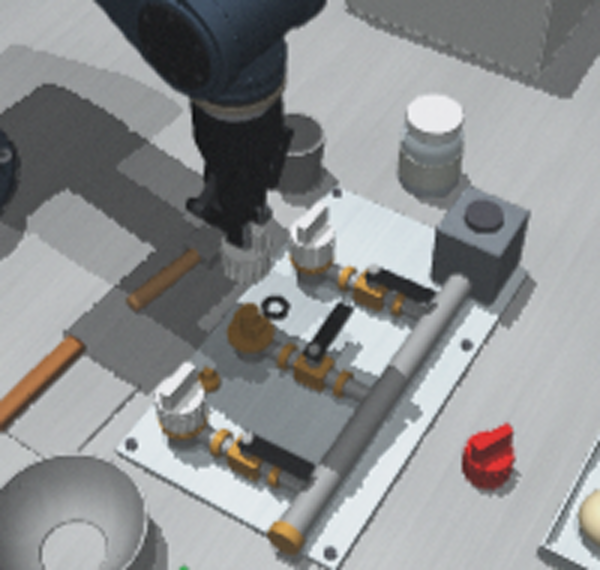

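View pics/w5.png

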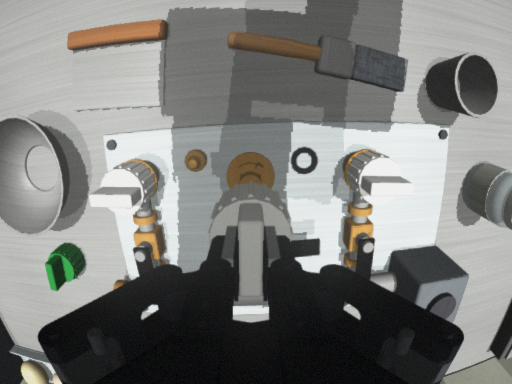

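The middle nozzle is bare and brass at (250,330), and the cap hangs upright in the jaws at (245,255). I'll check its height and the bystanders, then hand in.

Run:
```python
from cell import r;from h import *;import pickle
D=pickle.load(open("d5.pkl","rb"));D0=pickle.load(open("d0.pkl","rb"))
W=pts(D["scene"]);rgb=D["scene"]["pixels"].astype(int)
m=(np.hypot(W[...,0]-.481,W[...,1]+.009)<.026)&(W[...,2]>.12)&(rgb.min(-1)>80)
print('skirt z range',np.percentile(W[m][:,2],[1,50,99]).round(4),m.sum(),'expect 0.146..0.18')
for k,h in (("L",(.482,.111)),("R",(.479,-.127))):
    for n in ("scene","top"):
        for d in (D0,D): _,c,N,a,g=seg(pts(d[n]),h); print(k,n,c.round(4),N,round(g,1))
r.sleep(.5);print(r.current_tool_pos().round(4),np.abs(r.current_qvel()).max(),r.current_opening(),r.current_contact_force().round(1),r.current_ee_rot().round(4))
r.hand_in();print(r.current_t())
```

```text
skirt z range [0.1464 0.1768 0.2099] 239 expect 0.146..0.18
L scene [0.4831 0.1084 0.104 ] 60 84.7
L scene [0.483  0.1077 0.1035] 61 86.0
L top [0.4813 0.1121 0.1041] 99 85.9
L top [0.4813 0.1118 0.1047] 99 86.0
R scene [ 0.481  -0.1313  0.1037] 82 87.0
R scene [ 0.481  -0.1311  0.1042] 79 87.0
R top [ 0.4791 -0.1263  0.1038] 104 87.0
R top [ 0.4785 -0.1388  0.1044] 39 76.9
[ 0.4816 -0.009   0.2064] 0.0014669729781453312 0.1296695882907149 [ 0.7  0.3 -0.9] [ 2.620e-02  9.997e-01 -0.000e+00  4.000e-04]
the job is handed in; nothing more can be done
the job is handed in; nothing more can be done
```

The cap is off the shut-off nozzle, which was the middle one: its lever lies across its pipe. The job is handed in with the cap still held in the gripper. The arm's clock last read 16.75 s, plus about half a second of waiting before hand-in.

I gripped the wing, tried both directions gently, turned the cap 85° counter-clockwise with no resistance, and lifted it off.

**Last checks**
- **Height:** the cap's underside is at about 0.146 m, which is 10 cm above where it sat.
- **Held still:** the gripper was upright and at rest, and the grip held at about 11 mm.
- **Nozzle and outer caps:** the middle nozzle is bare. The scene camera shows both outer caps where they started.
- **Other items:** I saw nothing else out of place in the final pictures, but did not measure it.

**Two things did not fully agree**
- **Clockwise stop:** I felt no firm stop within 12° clockwise. The moment rose only to about 0.16 N m by 14°. I relied on the counter-clockwise turn staying free and the cap then lifting off with little force (about 6 N).
- **Right-hand cap:** the last top view of this cap gave an off position. It showed only 39 of the earlier 104 points, most likely because the arm blocked the view. The scene view of the same cap had not changed.

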